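# Put the damp cup in the damp box and snap its sealed lid shut

## Robot

A 6-joint arm with a two-finger parallel gripper is mounted at the origin on the work surface. World frame = base frame: x ahead of the robot, y to its left, z up, the work surface at z = 0. Lengths are in m, angles in degrees, forces in N, time in s.
With the tool pointing down it reaches from about 0.325 to 0.775 m from the base axis. Payload 5.5 kg.
Tool frame: the origin (TCP) lies at the centre of the arm's flange, where the gripper is bolted on; the fingertips stand 182 mm ahead of it and the grasp point (between the pads) lies 163 mm ahead of it; z points along the fingers, y is the direction in which the jaws open and shut (so a half turn about z gives the same grasp; the last joint's range is limited). The gripper opens to 88 mm and grips with 3 to 60 N. Pads are 20 mm wide; open, the fingers measure 115 mm over their backs; the gripper's body (75 mm by 178 mm) begins 61 mm behind the grasp point.
Start: joints at [-68.451, 5.22, 70.514, -0, 104.267, -3.249], TCP at [0.252, -0.545, 0.405] pointing down, gripper open.
Joint ranges: [-164.24, 164.24], [-49.07, 125.15], [9.68, 141.18], [-86.29, 266.29], [3.28, 154.24], [-151.56, 151.56]. Speed limits (degrees/s): [147.25, 147.25, 172.46, 180, 180, 180].

## Interface

Orientations are given as [roll, pitch, yaw] about the fixed x, y, z axes, in that order (R = Rz(yaw) Ry(pitch) Rx(roll)).
In Python, from station import r gives the robot as it stands. The module is installed in compiled form; this text tells all that it offers. Calls block until the motion is done:
- r.reach(position, orientation): joint-space move of the TCP to a pose.
- r.servo_line(position, rotation=None, speed=0.15): straight line of the TCP; rotation=None keeps the orientation; speed is the mean speed in m/s.
- r.move_joints(angles): joint-space move.
- r.let_go() and r.grab(squeeze=None): open the fingers fully, or close them until they stop; squeeze is the grip in N (None keeps the last).
- r.wait(seconds).
- r.inverse_kinematics(position, orientation): joint angles nearest the present ones, or None.
- r.sense(): the state.
- r.snapshot(name): name is "scene" or "top" or "wrist"; returns a dict with "frame" (384x512x3 uint8, red, green, blue), "fx", "fy", "cx", "cy" (pixels), "R" (3x3) and "t" (3): a world point X has camera coordinates R X + t. Camera axes: x right, y down, z forward; pixel columns grow to the right and rows downward; lengths in m; the calibration is good to about 2 mm. A picture is of the moment at which its call begins. There is no depth.
A pose or a line that the arm cannot do raises r.IKError and nothing moves.
- r.hand_in(): hands the job in, once; it reports no verdict.
The state is a dict: "clock": time; "joints": joint angles; "joint_vel": joint speeds; "joint_torque": joint torques, N m; "tcp_pos": TCP position; "orientation": TCP orientation; "contact_force": force on the tool from outside, world axes, zero at the start; "torque": the same for the moment, N m; "opening": finger opening in m.
Only numpy, scipy, OpenCV 4.12 (cv2) and the standard library are available. Lean on these libraries where they do the work, as an engineer would, in place of code of your own. Each camera call takes 0.05 s, during which the arm holds its last target. There are 200 camera calls.

## Task

Put the dark, still damp little cup that stands on the bench into the damp box, upright on the plaster slab beside the one already in there, setting it down gently. Then swing the lid over and press its front edge down against the rubber seal until the catch snaps and keeps it shut by itself, without forcing the lid. Leave the other cups where they stand.

Things in the scene. Friction and masses are not known exactly. Their poses are not given: they have to be found in the camera images.
- damp_box: The grey plastic damp box, an open tub fixed to the bench: 190 mm (its x) by 270 mm (its y) by 92 mm high, walls 5 mm, with a blue hinged lid. Origin at the centre of its underside on the bench; z up; -x is its front (the catch side), +x the hinge side. It weighs 6 kg with its slab.
- lid_hinge (a point): Hinge axis of the lid, at 100 mm behind (+x) and 104 mm above the box's origin; the axis runs along the box's y.
- lid (a joint): Angle of the lid, rad: 0 is level (the lid then reaches from the hinge towards the box's front), pi/2 upright, 1.9 its rearmost stop. The hinge is stiff and the lid stays where it is left. Let go on the springy seal without being caught it comes to rest at 0.047 or more; caught, it stays between -0.037 and 0.037.
- lid_pad (a point): Centre of the white thumb pad (30 by 70 mm) on the lid's outer face, above the catch: 205 mm from the hinge axis, 9 mm out from the lid's underside plane, which holds the hinge axis. z is the outward normal. The lid is 6 mm thick, 284 mm wide and ends 226 mm from the axis. Pressed here the seal gives about 1.2 mm per N and the catch snaps at about 5 to 18 N; over 28 N on lid or box is forcing it.
- damp_cup: The damp cup to be put away: dark grey-brown clay, a small round bulging cup 48 mm high, 60 mm across at 27 mm height, 52 mm at the rim, 40 mm at the foot, about 130 g, studded. Origin at the centre of its underside, z up. It starts on the bench among two pale dry cups of the same shape.
- boxed_cup: A dark damp cup of the same shape that already stands on the slab in one half of the box and stays there. Origin at the centre of its underside.
- dry_cup_a: A pale, dry cup of the same shape on the bench, to be left alone. Origin at the centre of its underside.
- dry_cup_b: The other pale, dry cup on the bench, to be left alone. Origin at the centre of its underside.
- slab_top (a point): Centre of the top of the white plaster slab (172 mm along the box's x, 252 mm along its y) on the floor of the box, 25 mm above the box's origin. Cups stand on it. Axes as the box's.
- seal_front (a point): Top of the black rubber bulb seal in the middle of the front rim: 88 mm before (-x) and 116 mm above the box's origin. The seal runs round the rim, stands proud while free and gives by up to 20 mm as the lid is pressed on it.
- catch_mouth (a point): Nominal mouth of the white spring catch (54 mm wide) outside the front wall, 110 mm before the box's origin: the steel loop under the lid's front edge goes in, pushes a sprung bolt back, and the bolt snaps over it. The catch is set in slots: the true height of the snap is up to 7 mm higher or lower, not measured. 1.5 mm below it the loop meets a bump stop and force climbs steeply.
Things that resemble listed ones, but are neither listed nor needed, are in the scene too. What is shaped like the damp_cup but yellow is not meant.

How it is judged:
By the outcome, as a careful person would: the job done as asked, in the order asked, and still so for the second after the job is handed in, with the robot touching nothing.
It also fails if it takes over 66 s, if anything falls off the work surface, if the arm or the gripper's body presses on something with over 40 N, if the wrist force passes 120 N, or if a joint passes its speed limit or range.

## Working session

There is one attempt and no reset: what is moved stays moved. The work goes in short steps, each a Python script; the robot and the scene stay as the last script left them, time stands still between calls to the robot, and variables do not carry over. Pictures are saved under pics/ and viewed, about 8 in all and at most 12, crops included, and the job is handed in when it is done.

```bash
mkdir -p pics
cat > h.py <<'E'
import numpy as np, cv2, json, pickle
from station import r
def snap(n,f):
    s=r.snapshot(n); cv2.imwrite(f'pics/{f}.png',s['frame'][:,:,::-1]); pickle.dump(s,open(f'pics/{f}.pkl','wb')); return s
def load(f): return pickle.load(open(f'pics/{f}.pkl','rb'))
def ray(s,u,v):
    R=np.array(s['R']);t=np.array(s['t'])
    d=R.T@np.array([(u-s['cx'])/s['fx'],(v-s['cy'])/s['fy'],1]); return -R.T@t,d/np.linalg.norm(d)
def plane(s,u,v,z):
    c,d=ray(s,u,v); return c+d*(z-c[2])/d[2]
def proj(s,X):
    p=np.array(s['R'])@np.array(X,float)+np.array(s['t']); return np.array([s['fx']*p[0]/p[2]+s['cx'],s['fy']*p[1]/p[2]+s['cy']])
def tri(*sr):
    A=np.zeros((3,3));b=np.zeros(3);L=[]
    for s,u,v in sr:
        c,d=ray(s,u,v);P=np.eye(3)-np.outer(d,d);A+=P;b+=P@c;L.append((P,c))
    X=np.linalg.solve(A,b); return X,[np.linalg.norm(P@(X-c)) for P,c in L]
E
python3 - <<'E'
from h import *
a=snap('scene','s0');b=snap('top','t0')
cv2.imwrite('pics/a.png',cv2.resize(a['frame'][:,:,::-1],(800,600)))
cv2.imwrite('pics/b.png',cv2.resize(b['frame'][:,:,::-1],(800,600)))
print(r.sense())
for s in(a,b): print(ray(s,256,192))
E
```

```text
{'clock': 0.1, 'joints': array([-6.84513781e+01,  5.25899456e+00,  7.05747831e+01, -4.98398264e-04,
        1.04264943e+02, -3.24730680e+00]), 'joint_vel': array([-0.00571011, -0.02642095, -0.12680828,  0.00564434, -0.0416033 ,
        0.00417287]), 'joint_torque': array([ 3.64693617e-03, -4.47854733e+01, -4.07569885e+01,  7.01776030e-02,
        2.83872709e-02, -1.10981862e-04]), 'tcp_pos': array([ 0.25166401, -0.54473389,  0.40361951]), 'orientation': array([-1.79901410e+02, -5.10967326e-03,  2.47958020e+01]), 'contact_force': array([-0.76717465, -0.06402676,  0.3629656 ]), 'torque': array([ 0.01274648, -0.00892795, -0.03171376]), 'opening': 0.08804315872424355}
(array([1.37722209, 0.07036189, 0.8527195 ]), array([-0.76413348, -0.14054365, -0.62956136]))
(array([ 0.30594571, -0.08689764,  0.99132496]), array([ 0.2011369 ,  0.0196152 , -0.97936673]))
```

View pics/a.png

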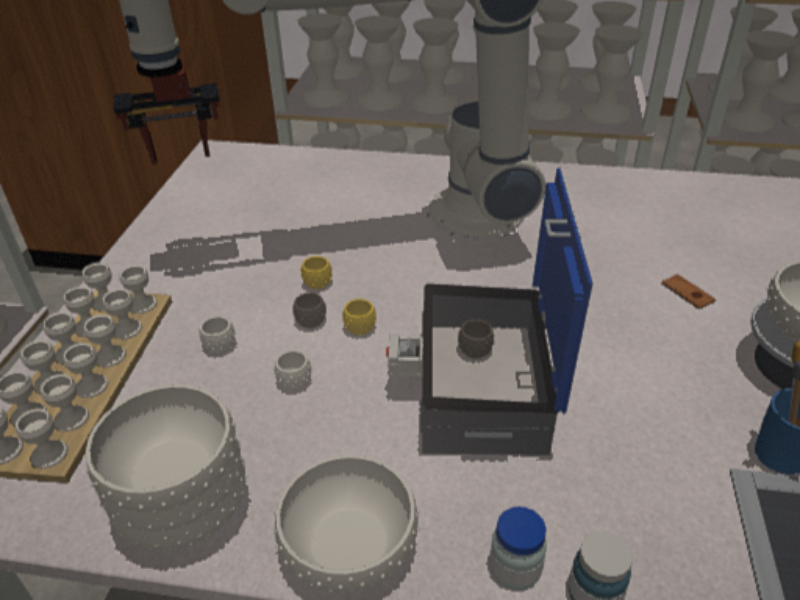

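View pics/b.png

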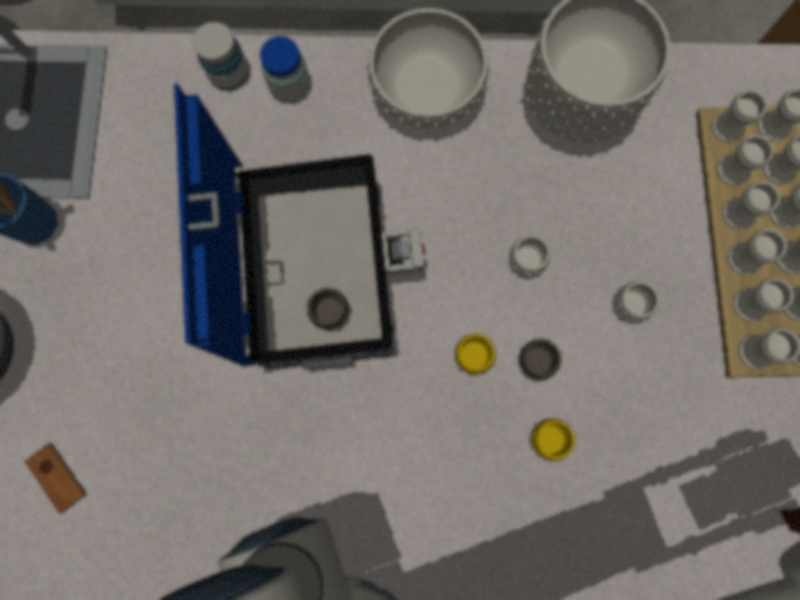

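The top view (800×600) shows the damp cup at (540,360), with yellow cups at (475,354) and (553,440) and pale cups at (529,256) and (636,301). The box rim corners are near (238,170), (372,156), (392,348) and (262,362). The boxed cup is in the near half at (328,308), so the far half is free. The lid is open on the +y side and the catch is at (405,250), facing −y.

Run:
```python
from h import *
a=load('s0');b=load('t0');k=.64
P=lambda s,u,v:s['frame'][int(v*k),int(u*k)]
print('cup',P(b,540,360),P(a,309,312),'rim',P(b,383,250),P(b,300,360),P(a,428,350),'bench',P(b,450,250),'slab',P(b,300,250),'cupbox',P(b,328,308))
def blob(s,u,v,lo,hi,w=26):
    h=s['frame'].max(2);m=((h>=lo)&(h<=hi)).astype(np.uint8)
    n,l,st,c=cv2.connectedComponentsWithStats(m)
    i=l[int(v*k),int(u*k)];return st[i],c[i]
for s,u,v in((b,540,360),(a,309,312),(b,328,308),(a,476,340)):
    print(blob(s,u,v,0,100))
cor_t=[(238,170),(372,156),(392,348),(262,362)]
cor_s=[(552,408),(424,402),(426,287),(544,291)]
for p,q in zip(cor_t,cor_s):
    print(plane(b,p[0]*k,p[1]*k,.112).round(3),plane(a,q[0]*k,q[1]*k,.112).round(3),tri((b,p[0]*k,p[1]*k),(a,q[0]*k,q[1]*k)))
for n,p,q in(('damp',(540,360),(309,303)),('boxed',(328,308),(476,332)),('pa',(529,256),(293,363)),('pb',(638,301),(217,328)),('y1',(475,354),(359,311)),('y2',(553,439),(316,265))):
    print(n,plane(b,p[0]*k,p[1]*k,.048).round(3),tri((b,p[0]*k,p[1]*k),(a,q[0]*k,q[1]*k)))
# lid: top tip corners
for p,q in(((177,86),(566,405)),((188,344),(558,172))): print('lid',tri((b,p[0]*k,p[1]*k),(a,q[0]*k,q[1]*k)))
```

```text
cup [69 64 58] [72 67 61] rim [86 88 80] [31 30 32] [51 48 46] bench [142 137 132] slab [136 130 122] cupbox [74 69 59]
(array([332, 217,  27,  27, 583], dtype=int32), array([344.83876501, 229.94854202]))
(array([188, 178,  25,  34, 499], dtype=int32), array([198.44488978, 196.48296593]))
(array([196, 184,  29,  29, 632], dtype=int32), array([210.03164557, 197.78481013]))
(array([    0,     0,   512,   295, 69130], dtype=int32), array([238.94553739,  94.97859106]))
[0.665 0.16  0.112] [0.682 0.152 0.112] (array([0.66983458, 0.15838027, 0.10111412]), [np.float64(0.004847360692285507), np.float64(0.0048473606922854965)])
[ 0.69  -0.025  0.112] [ 0.697 -0.024  0.112] (array([ 0.69217362, -0.02464418,  0.10710984]), [np.float64(9.909476218987836e-05), np.float64(9.90947621898929e-05)])
[ 0.422 -0.06   0.112] [ 0.438 -0.057  0.112] (array([ 0.42332114, -0.05979524,  0.10066749]), [np.float64(0.0003562585052451089), np.float64(0.0003562585052450706)])
[0.399 0.109 0.112] [0.42  0.138 0.112] (array([0.40035907, 0.12705166, 0.09299358]), [np.float64(0.013099188307102659), np.float64(0.013099
[... 439 characters left out ...]
466199960658618)])
pb [ 0.506 -0.407  0.048] (array([ 0.50897797, -0.4123385 ,  0.03674592]), [np.float64(0.0011360411627243906), np.float64(0.0011360411627244107)])
y1 [ 0.425 -0.176  0.048] (array([ 0.42645726, -0.17800434,  0.03544348]), [np.float64(0.0012627729748874467), np.float64(0.0012627729748874615)])
y2 [ 0.31  -0.283  0.048] (array([ 0.31029506, -0.28648443,  0.04121055]), [np.float64(0.0018680096173196291), np.float64(0.0018680096173197334)])
lid (array([0.74240356, 0.19004551, 0.19872537]), [np.float64(0.030864174204213914), np.float64(0.03086417420421387)])
lid (array([0.39353722, 0.13758259, 0.32034556]), [np.float64(0.0010629026748170166), np.float64(0.0010629026748170743)])
```

Run:
```python
from h import *
for n,p,o in (('look',(.40,-.26,.33),(180,0,45)),('beh hi',(.53,.185,.56),(180,0,97.4)),('beh',(.53,.185,.476),(180,0,97.4)),('press',(.5585,-.052,.295),(180,0,97.4)),('place',(.607,.05,.25),(180,0,97.4))):
    print(n,r.inverse_kinematics(p,o))
r.reach((.40,-.26,.34),(180,0,45)); a=snap('wrist','w0')
r.servo_line((.43,-.29,.34)); b=snap('wrist','w1')
print(ray(a,256,192),r.sense()['clock'])
print(proj(a,(.419,-.269,.048)),proj(b,(.419,-.269,.048)))
cv2.imwrite('pics/c.png',np.hstack([cv2.resize(x['frame'][:,:,::-1],(400,300)) for x in(a,b)]))
```

```text
look [-3.71106709e+01 -1.40701959e+01  9.63785401e+01 -2.54444375e-14
  9.76916558e+01  7.88932907e+00]
beh hi [ 1.57695082e+01  4.53432504e+00  5.51015220e+01 -2.54444375e-14
  1.20364153e+02  8.36950820e+00]
beh [ 1.57695082e+01  7.65931040e-01  6.78327364e+01 -2.54444375e-14
  1.11401333e+02  8.36950820e+00]
press [ -8.79440085  -0.45101679  87.44153751   0.          93.00947929
 -16.19440085]
place [ 1.50880571  7.99271144 83.23420878  0.         88.77307978 -5.89119429]
(array([ 0.45545338, -0.20550627,  0.32083688]), array([-0.19546792, -0.19428486, -0.96127295])) 1.875
[277.57986208 183.89323569] [231.11715411 184.15004754]
```

View pics/c.png

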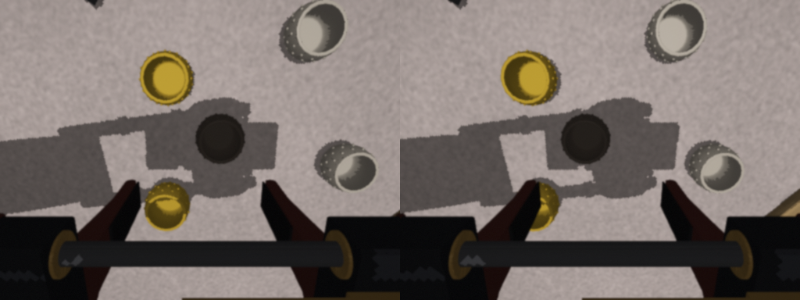

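The damp cup shows dark at about (219,138) in the left half and (185,138) in the right half, inside the gripper's shadow, and both jaw corridors are free. Next I measure it by mask and triangulate.

Run:
```python
from h import *
L=[]
for f,u0 in(('w0',280),('w1',237)):
    s=load(f);m=s['frame'].max(2)
    print(m[177,u0-45:u0+46:3])
    b=(m<55).astype(np.uint8);n,l,st,c=cv2.connectedComponentsWithStats(b);i=l[177,u0];print(st[i],c[i])
    L.append((s,*c[i]))
X,e=tri(*L);print(X,e)
for s,u,v in L: print(plane(s,u,v,.048),plane(s,u,v,.03))
```

```text
[87 87 85 83 81 57 29 34 31 33 34 34 36 35 33 33 35 35 34 35 34 30 28 27
 27 33 72 89 91 86 89]
[ 250  146   63   64 3132] [281.35983397 177.05108557]
[88 86 87 86 79 34 34 28 28 31 35 35 36 35 35 36 35 36 35 36 36 34 31 31
 33 30 84 86 88 92 89]
[ 206  146   63   64 3133] [237.21034153 177.37057134]
[ 0.4239946  -0.27043233  0.03220016] [np.float64(4.1461928522610235e-05), np.float64(4.146192852248393e-05)]
[ 0.42574444 -0.26684915  0.048     ] [ 0.42378443 -0.27089616  0.03      ]
[ 0.42733167 -0.26853803  0.048     ] [ 0.42349527 -0.27073013  0.03      ]
```

Run:
```python
from h import *
r.servo_line((.423,-.2705,.26),speed=.2)
r.servo_line((.423,-.2705,.199),speed=.08)
r.grab(8); s=r.sense();print(s['opening'],s['contact_force'],s['tcp_pos'])
r.servo_line((.423,-.2705,.40),speed=.15)
s=r.sense();print(s['opening'],s['contact_force'],s['clock'])
r.reach((.59,.02,.42),(180,0,97.4)); a=snap('wrist','w2')
r.servo_line((.62,-.03,.42)); b=snap('wrist','w3')
s=r.sense();print(s['opening'],s['contact_force'],s['clock'])
cv2.imwrite('pics/d.png',np.hstack([cv2.resize(x['frame'][:,:,::-1],(400,300)) for x in(a,b)]))
```

```text
0.05849619944526021 [-0.23994407 -0.62204184  1.06771136] [ 0.4230479  -0.27055086  0.19924348]
0.058608806084160955 [-0.71958901 -0.02000597 -1.14878776] 5.4083
0.05853189554589308 [ 0.34164517 -0.06133421 -0.56653168] 7.3167
```

View pics/d.png

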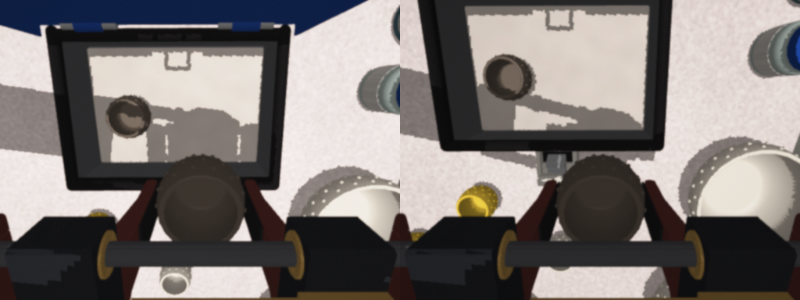

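Both views show the cup held straight, the boxed cup at (130,117) and (108,77), and the free half to the right. The front rim corners are near (67,187)/(275,190) and (42,150)/(262,150).

Run:
```python
from h import *
a=load('w2');b=load('w3');k=1.28
T=lambda n,p,q:print(n,*[x.round(4) if hasattr(x,'round') else x for x in tri((a,p[0]*k,p[1]*k),(b,q[0]*k,q[1]*k))[:1]],tri((a,p[0]*k,p[1]*k),(b,q[0]*k,q[1]*k))[1][0].round(4), proj(load('t0'),tri((a,p[0]*k,p[1]*k),(b,q[0]*k,q[1]*k))[0])/.64)
T('boxed',(130,117),(108,77));T('FL',(67,187),(42,150));T('slab-front-left',(100,162),(79,130))
T('loopshape on slab',(177,60),(159,20))
# slab bright masks
for s in(a,b):
    m=(s['frame'].min(2)>150).astype(np.uint8);n,l,st,c=cv2.connectedComponentsWithStats(m)
    print(st[st[:,4]>800])
cx=np.array([.545,.052]);yaw=np.deg2rad(97.4);ex=np.array([np.cos(yaw),np.sin(yaw)]);ey=np.array([-ex[1],ex[0]])
def W(x,y,z):return np.r_[cx+ex*x+ey*y,z]
for n,p in(('FL seal',(-.095,.135,.112)),('FR seal',(-.095,-.135,.112)),('slabFL',(-.086,.126,.025)),('slabFR',(-.086,-.126,.025)),('slabBR',(.086,-.126,.025)),('catch',(-.11,0,.1))):
    print(n,(proj(a,W(*p))/k).round(),(proj(b,W(*p))/k).round(),(proj(load('t0'),W(*p))/.64).round())
```

```text
boxed [0.4891 0.0353 0.0645] 0.0005 [326.13066108 303.27239167]
FL [ 0.4163 -0.0657  0.0939] 0.0003 [396.14738466 353.97364135]
slab-front-left [ 0.4361 -0.0485  0.0325] 0.0012 [385.41665985 345.27804352]
loopshape on slab [0.5413 0.1191 0.0176] 0.0002 [275.4275101  273.82309117]
[[     0      0    512    384 126266]
 [   334      0    178    307  32322]
 [     0     32     68     87   4679]
 [   115     66    221     96  13725]
 [   142    169     48     39   1516]
 [     0    190    180    118  10234]
 [   168    342    175     39   5593]]
[[     0      0    512    384 112929]
 [     0      0     36     95   2604]
 [   290      0    222    285  30401]
 [    87     13    230    146  21221]
 [   146    135     81     31   1473]
 [     0    171    183    125  13049]
 [   380    191    132     98   8182]
 [   169    342    160     39   5515]]
FL seal [ 65. 189.] [ 39. 150.] [391. 347.]
FR seal [275. 189.] [260. 150.] [372. 155.]
slabFL [ 98. 161.] [ 79. 129.] [386. 349.]
slabFR [254. 161.] [241. 129.] [370. 185.]
slabBR [262.  45.] [247.   3.] [257. 197.]
catch [171. 196.] [152. 158.] [393. 250.]
```

Run:
```python
from h import *
x,y=.6078,.0501
r.servo_line((x,y,.30),speed=.2)
r.servo_line((x,y,.230),speed=.08)
r.wait(.2);f0=r.sense()['contact_force'];print('f0',f0)
z=.230
while z>.2215:
    z-=.0008; r.servo_line((x,y,z),speed=.02); s=r.sense();d=s['contact_force']-f0
    print(round(z,4),s['tcp_pos'][2].round(4),d.round(2))
    if d[2]>1.0: break
r.let_go(); s=r.sense();print(s['opening'],s['contact_force'])
r.servo_line((x,y,.32),speed=.12)
r.servo_line((.62,-.03,.42),speed=.2)
b=snap('wrist','w4');print(r.sense()['clock'])
cv2.imwrite('pics/e.png',b['frame'][:,:,::-1])
```

```text
f0 [ 0.20775814  0.28287981 -1.70589285]
0.2292 0.2292 [ 0.25 -0.42  1.24]
0.08772100784671027 [-0.1565234   0.1148892   0.57131891]
12.0583
```

View pics/e.png

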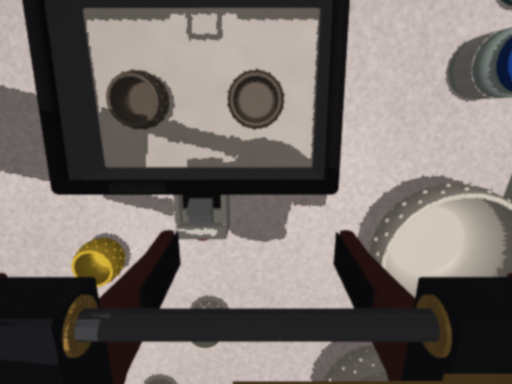

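The damp cup stands upright at (256,100), beside the boxed one at (138,100), with clear space all round. The release was triggered about 5 mm above the expected height, by a 1.2 N change that is near the noise level. Next is the lid: swing it over from behind with closed fingers.

```bash
cat >> h.py <<'E'
cx=np.array([.545,.052]);yaw=np.deg2rad(97.4);ex=np.array([np.cos(yaw),np.sin(yaw)]);ey=np.array([-ex[1],ex[0]])
def W(x,y,z):return np.r_[cx+ex*x+ey*y,z]
def tipgoto(X,Z,speed=.15): r.servo_line(W(X,0,Z+.182),speed=speed)
def arc(th,rad=.203,off=.009):
    c,s=np.cos(th),np.sin(th); return .1-rad*c+off*s+.01*s, .104+rad*s+off*c
E
python3 - <<'E'
from h import *
r.grab(10)
r.servo_line((.62,-.03,.56),speed=.25)
r.reach(W(.165,0,.56),(180,0,97.4))
tipgoto(.165,.304,.2); r.wait(.1)
f0=r.sense()['contact_force'];print('f0',f0,r.sense()['clock'])
for d in list(range(95,8,-8)):
    X,Z=arc(np.deg2rad(d)); tipgoto(X,Z,.1); s=r.sense()
    f=s['contact_force']-f0; print(d,round(X,3),round(Z,3),f.round(1),s['clock'])
    if np.linalg.norm(f)>18: print('STOP');break
snap('scene','s1');s=load('s1');cv2.imwrite('pics/f.png',s['frame'][100:320,150:450,::-1].repeat(2,0).repeat(2,1))
E
```

```text
f0 [-0.14054875  1.21499016  0.77195189] 15.7583
95 0.137 0.305 [ 0.4 -1.3 -1.8] 16.1917
87 0.108 0.307 [ 0.4 -1.7 -0.8] 16.625
79 0.08 0.305 [ 0.3 -1.5 -1.5] 17.0583
71 0.052 0.299 [ 0.8 -1.6 -0.5] 17.4917
63 0.025 0.289 [-0.9 -0.8 -1.5] 17.9333
55 -0.001 0.275 [-0.4 -1.1 -0.8] 18.375
47 -0.025 0.259 [ 0.2 -1.3 -1.9] 18.8167
39 -0.046 0.239 [ 0.  -1.6 -0.7] 19.2583
31 -0.064 0.216 [-0.3 -0.8 -0.3] 19.7
23 -0.079 0.192 [ 0.7 -1.4 -0.3] 20.1417
15 -0.091 0.165 [ 1.  -1.1 -0.9] 20.5833
```

View pics/f.png

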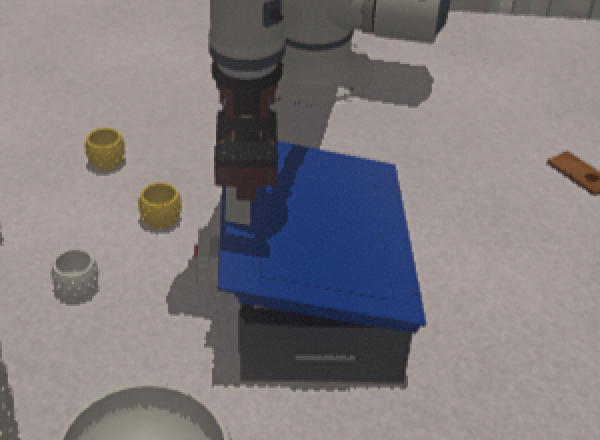

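The lid has followed the finger to about 15° and the white thumb pad (about (238,205)) is under the fingertips. Now a slow, force-watched press.

```bash
cat >> h.py <<'E'
def fz(n=5):
    L=[]
    for _ in range(n): r.wait(.02); L.append(r.sense()['contact_force'][2])
    return float(np.mean(L))
E
python3 - <<'E'
from h import *
for d in (10,6): tipgoto(*arc(np.deg2rad(d),.205),speed=.06); print(d,round(fz(),2))
Z=arc(np.deg2rad(6),.205)[1]; log=[]; peak=0
while Z>.1025:
    Z-=.0007; tipgoto(-.104,Z,.02); f=fz(); log.append((round(Z,4),round(r.sense()['tcp_pos'][2]-.182,4),round(f,1)))
    peak=max(peak,f)
    if f>21 or (peak>5 and f<peak-2.0): break
print(*log,sep='\n');print(r.sense()['clock'])
E
```

```text
10 -0.08
6 -0.05
(np.float64(0.1337), np.float64(0.1337), 0.2)
(np.float64(0.133), np.float64(0.1331), 0.4)
(np.float64(0.1323), np.float64(0.1326), 3.1)
(np.float64(0.1316), np.float64(0.1318), 3.6)
(np.float64(0.1309), np.float64(0.1309), 3.8)
(np.float64(0.1302), np.float64(0.1302), 3.7)
(np.float64(0.1295), np.float64(0.1295), 4.1)
(np.float64(0.1288), np.float64(0.1287), 4.0)
(np.float64(0.1281), np.float64(0.1281), 4.2)
(np.float64(0.1274), np.float64(0.1273), 4.5)
(np.float64(0.1267), np.float64(0.1266), 4.4)
(np.float64(0.126), np.float64(0.126), 4.5)
(np.float64(0.1253), np.float64(0.1254), 5.0)
(np.float64(0.1246), np.float64(0.1248), 5.3)
(np.float64(0.1239), np.float64(0.1241), 5.6)
(np.float64(0.1232), np.float64(0.1232), 5.4)
(np.float64(0.1225), np.float64(0.1224), 4.6)
(np.float64(0.1218), np.float64(0.1217), 5.0)
(np.float64(0.1211), np.float64(0.1212), 5.0)
(np.float64(0.1204), np.float64(0.1205), 5.5)
(np.float64(0.1197), np.float64(0.1199), 5.9)
(np.float64(0.119), np.float64(0.1193), 6.3)
(np.float64(0.1183), np.float64(0.1187), 6.6)
(np.float64(0.1176), np.float64(0.1181), 6.6)
(np.float64(0.1169), np.float64(0.1173), 6.7)
(np.float64(0.1162), np.float64(0.1166), 6.2)
(np.float64(0.1155), np.float64(0.1159), 6.1)
(np.float64(0.1148), np.float64(0.1155), 7.7)
(np.float64(0.1141), np.float64(0.115), 7.9)
(np.float64(0.1134), np.float64(0.1144), 8.4)
(np.float64(0.1127), np.float64(0.1144), 11.1)
(np.float64(0.112), np.float64(0.1143), 13.7)
(np.float64(0.1113), np.float64(0.1142), 16.2)
(np.float64(0.1106), np.float64(0.1142), 18.5)
(np.float64(0.1099), np.float64(0.1142), 21.2)
33.325
```

Run:
```python
from h import *
for Z in (.1135,.1150,.1158,.1166,.1175,.119,.121,.123,.126):
    tipgoto(-.104,Z,.02); print(Z,round(r.sense()['tcp_pos'][2]-.182,4),round(fz(4),1))
tipgoto(-.104,.20,.15);r.wait(.3)
f0=fz();tipgoto(-.104,.128,.15)
Z=.128
while Z>.112:
    Z-=.001; tipgoto(-.104,Z,.03); f=fz(4)-f0
    if f>3: print('touch',Z,r.sense()['tcp_pos'][2]-.182,f);break
tipgoto(-.104,.22,.15)
r.reach((.45,-.2,.45),(180,0,60))
snap('scene','s2');snap('top','t2');s=load('s2');print(r.sense()['clock'])
cv2.imwrite('pics/g.png',np.hstack([s['frame'][160:300,220:400,::-1].repeat(2,0).repeat(2,1),load('t2')['frame'][80:220,100:300,::-1].repeat(2,0).repeat(2,1)]))
```

```text
0.1135 0.1148 9.2
0.115 0.1159 8.1
0.1158 0.116 6.1
0.1166 0.1161 3.2
0.1175 0.1167 0.3
0.119 0.1191 -0.3
0.121 0.1213 -0.2
0.123 0.1232 0.0
0.126 0.1263 0.0
touch 0.11499999999999999 0.11598044041956984 5.8487102333430006
43.8167
```

View pics/g.png

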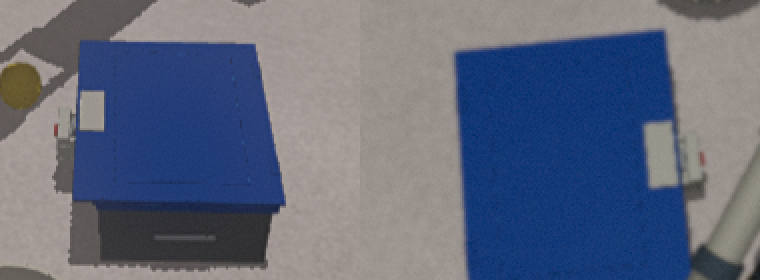

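The lid lies level and shut. It stopped pressing back at 0.116 m and was still there on re-touch, about 0.015 rad, which is inside the caught band. The arm is clear.

```bash
python3 -c "
from h import *
print(r.sense()['clock']);r.hand_in()"
```

```text
43.8167
the job is handed in; nothing more can be done
```

I put the damp cup into the box, closed the lid until it was caught, and handed the job in at 43.8 s of the 66 s allowed. The one doubt is how gently the cup was set down.

- **Cup:** I gripped it with 8 N and set it in the free half of the slab. The wrist picture shows it upright beside the boxed one, with clear space around it.
- **Setting down:** My force check released the cup about 5 mm above the height I expected. It reacted to a change of 1.2 N, which is about the cup's weight but also close to the sensor noise. The cup may have dropped a few millimetres.
- **Lid:** I swung it over from behind with closed fingers and pressed on the thumb pad up to about 21 N, under the 28 N limit. The force dipped slightly at about 0.116 m, then climbed steeply from 0.1144 m. That fits a snap followed by the bump stop 1.5 mm below it.
- **Shut by itself:** After I let go, the pad stayed at about 0.116 m, and it was still there when I touched it again. That is about 0.015 rad, inside the caught range of ±0.037. An uncaught lid would have come back to 0.1226 m or more. The last pictures show the lid level and the arm clear of it.
- **Other cups:** I never touched them. I did not measure their final positions.
- **Slab height:** My two measurements of it gave 18 and 33 mm, against the 25 mm in the text. I used 25 mm.

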